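# Rack the washed measuring cylinders to drain

## Task

First, while the draining rack is still empty, slide the drip tray under it from its low side, fully home against the stop. Then lay every washed measuring cylinder on the rack, each in a notch of its own across both rails, with its foot hooked close behind the high rail and its mouth sloping down over the tray. Leave the other glassware where it stands.

Things in the scene. Friction and masses are not known exactly. Their poses are not given: they have to be found in the camera images.
- rack: Draining rack of 8 mm grey coated wire, fixed to the bench. Origin: middle of its footprint at bench level; x level, from low rail to high rail, y along the rails. Zigzag rails at x = -50 mm (low) and +50 (high), each with 5 V notches (45 degree sides, 22 mm deep) at y = -120, -60, 0, 60, 120. End frames at y = +-158 mm, x -65 to 65, leave 308 mm between them for the tray.
- mat: Grey drying mat on the bench, 250 by 380 mm, 3 mm thick, fixed; the washed cylinders lie on it, some one way round, some the other. Origin: middle of its underside, x roughly along the cylinders.
- low_notch (a point): Bottom of the middle notch of the low rail: the wire's centre line, 55 mm above the bench, at rack x = -50 mm, y = 0. Axes as the rack's.
- high_notch (a point): Bottom of the middle notch of the high rail: the wire's centre line, 82 mm above the bench, at rack x = +50 mm, y = 0: a tube laid in both rails slopes 15.1 degrees down to the low side. A cylinder hung properly has its foot just beyond this rail, its origin at about rack x = +70 mm (foot touching: 64 to 67 mm).
- stop (a point): Face of the low stop wire that ends the tray's way, at rack x = +45 mm, y = 0, 14 mm above the bench. The home tray's +x wall touches it, so that its origin lies at rack x = -42.5 mm.
- tray: Shallow stainless drip tray, 175 mm (x) by 280 mm (y), 22 mm high, walls 3 mm, 500 g, loose on the bench beside the rack's low side. Origin: centre of its underside; +x is the way it slides in under the rails (the rack's +x when home), z up.
- pull (a point): Middle of the tray's black pull, a bar sticking out 45 mm from the middle of the tray's -x wall, 22 mm wide (tray y), from 4 to 22 mm above the bench. This point lies at tray x = -110 mm, 13 mm up; axes as the tray's.
- cyl1: Large measuring cylinder: glass, blue hex foot. 185 mm long, tube 28 mm thick, foot 50 mm across flats, 10 mm thick; 110 g. Origin: centre of foot's underside; x along the tube to the mouth. It lies on foot and rim, origin 26 mm over the mat, x 63 mrad down. Grip across the tube 75 mm from origin, near its balance. In a notch its axis runs 25.5 mm above the notch points. May be absent.
- cyl2: Large measuring cylinder: glass, blue hex foot. 185 mm long, tube 28 mm thick, foot 50 mm across flats, 10 mm thick; 110 g. Origin: centre of foot's underside; x along the tube to the mouth. It lies on foot and rim, origin 26 mm over the mat, x 63 mrad down. Grip across the tube 75 mm from origin, near its balance. In a notch its axis runs 25.5 mm above the notch points. May be absent.
- cyl3: Small measuring cylinder: glass, blue hex foot. 160 mm long, tube 21 mm thick, foot 42 mm across flats, 9 mm thick; 60 g. Origin: centre of foot's underside; x along the tube to the mouth. It lies on foot and rim, origin 22 mm over the mat, x 69 mrad down. Grip across the tube 74 mm from origin, near its balance. In a notch its axis runs 20.5 mm above the notch points. May be absent.
- cyl4: Small measuring cylinder: glass, blue hex foot. 160 mm long, tube 21 mm thick, foot 42 mm across flats, 9 mm thick; 60 g. Origin: centre of foot's underside; x along the tube to the mouth. It lies on foot and rim, origin 22 mm over the mat, x 69 mrad down. Grip across the tube 74 mm from origin, near its balance. In a notch its axis runs 20.5 mm above the notch points. May be absent.
- cyl5: Small measuring cylinder: glass, blue hex foot. 160 mm long, tube 21 mm thick, foot 42 mm across flats, 9 mm thick; 60 g. Origin: centre of foot's underside; x along the tube to the mouth. It lies on foot and rim, origin 22 mm over the mat, x 69 mrad down. Grip across the tube 74 mm from origin, near its balance. In a notch its axis runs 20.5 mm above the notch points. May be absent.
- flask: Bystander: conical flask, 84 mm wide, 145 mm high; origin under its centre
- beaker: Bystander: glass beaker, 68 mm wide, 90 mm high; origin under its centre
- reagent: Bystander: amber reagent bottle, 70 mm wide, 130 mm high; origin under its centre
Things that resemble listed ones, but are neither listed nor needed, are in the scene too. What is shaped like the cyl2 but green is not meant.

How it is judged:
By the outcome, as a careful person would: the job done as asked, in the order asked, and still so for the second after the job is handed in, with the robot touching nothing.
Of cyl1, cyl2, cyl3, cyl4, cyl5 only 4 to 5 are there at a start; the rules pass over those that are not, and their reading is None.
At some moment in a run one of cyl1, cyl2, cyl3, cyl4, cyl5, tray may be knocked a few centimetres aside while the robot is not near it.
Once in a run the grip may slacken for a moment while it holds something.
It also fails if it takes over 210 s, if anything falls off the work surface, if the arm or the gripper's body presses on something with over 40 N, if the wrist force passes 120 N, or if a joint passes its speed limit or range.

## Robot

A 6-joint arm with a two-finger parallel gripper is mounted at the origin on the work surface. World frame = base frame: x ahead of the robot, y to its left, z up, the work surface at z = 0. Lengths are in m, angles in rad, forces in N, time in s.
With the tool pointing down it reaches from about 0.25 to 0.8 m from the base axis. Payload 3.9 kg.
Tool frame: the origin (TCP) lies midway between the tips of the shut fingers; the grasp point (between the pads) lies 19 mm behind it; z points along the fingers, y is the line along which they close (so a half turn about z gives the same grasp; the last joint's range is limited). The gripper opens to 85 mm and grips with 20 to 120 N. Pads are 22 mm wide; open, the fingers measure 114 mm over their backs; the gripper's body (76 mm by 85 mm) begins 54 mm behind the grasp point. The pads swing forward as they close: fully open they stand 13 mm farther back than shut.
Start: joints at [1.349, 0.26, -0.138, 1.173, 0, 1.571], TCP at [0.115, 0.512, 0.231] pointing down, gripper open.
Joint ranges: [-2.78, 2.78], [-0.83, 1.72], [-1.28, 1.37], [-1.9, 2.12], [-1.57, 1.48], [-3.14, 3.14]. Speed limits (rad/s): [2.57, 2.57, 3.14, 3.14, 3.14, 3.14].

## Interface

Orientations are given as a rotation vector (axis times angle).
In Python, from bench import env, command_gripper, planner, monitor, vision, order gives the robot as it stands. The module is installed in compiled form; this text tells all that it offers. Calls block until the motion is done:
- env.goto(position, orientation): joint-space move of the TCP to a pose.
- env.movel(position, velocity=0.15, frame=None, threshold=None): straight line of the TCP; frame=None keeps the orientation; velocity is the mean speed in m/s. With threshold (N) it stops when the force on the tool has changed by that much, and returns True; else False.
- env.set_joints(angles): joint-space move.
- command_gripper(opening): finger opening in m; the grip force is fixed at half the most; returns when the fingers have stopped.
- env.sleep(seconds).
- planner.ik(position, orientation): joint angles nearest the present ones, or None.
- monitor.read_state(): the state.
- vision.grab_frame(name): name is "scene" or "top" or "wrist"; returns the picture (480x640x3 uint8, blue, green, red); there is no depth.
- vision.calibration(name): a dict with "intrinsics" (3x3 intrinsics, pixels), "camera_from_world" (4x4, takes a point from world to camera coordinates). Camera axes: x right, y up, looking along -z (the intrinsics and any distortion apply to the point x, -y, -z); pixel columns grow to the right and rows downward; lengths in m; the calibration is good to about 2 mm. The wrist camera is an equidistant fisheye: a pixel r from the principal point sees the ray r / f radians off the axis. A picture is of the moment at which its call begins: read the wrist's pose just before it. calibration takes no time and is no camera call; for the wrist camera it gives the pose at the moment of the call.
A pose or a line that the arm cannot do raises env.PlanningError and nothing moves.
- order.hand_in(): hands the job in; it is judged then, once.
The state is a dict: "time_s": time; "joint_positions": joint angles; "dq": joint speeds; "tau": joint torques, N m; "tool_pos": TCP position; "tool_rot": TCP orientation; "wrist_force": force on the tool from outside, world axes, zero at the start; "torque": the same for the moment, N m; "gripper_width": finger opening in m; "finger_force": force on a finger pad.
Only numpy, scipy, OpenCV 4.12 (cv2) and the standard library are available. Lean on these libraries where they do the work, as an engineer would, in place of code of your own. Each camera call takes 0.05 s, during which the arm holds its last target. There are 200 camera calls.

## Working session

There is one attempt and no reset: what is moved stays moved. The work goes in short steps, each a Python script; the robot and the scene stay as the last script left them, time stands still between calls to the robot, and variables do not carry over. Pictures are saved under pics/ and viewed, at most 14 in all, crops included, and the job is handed in when it is done.

```bash
mkdir -p pics; python3 - <<'E'
from bench import env, vision, monitor
import cv2,numpy as np
for n in ("scene","top"):
    cv2.imwrite(f"pics/{n}0.png",vision.grab_frame(n)); c=vision.calibration(n)
    print(n,c.keys(),np.round(c["intrinsics"],1).tolist(),np.round(c["camera_from_world"],3).tolist(), {k:v for k,v in c.items() if k not in("intrinsics","camera_from_world")})
s=monitor.read_state();print(s["time_s"],s["tool_rot"],s["gripper_width"])
E
```

```text
scene dict_keys(['intrinsics', 'camera_from_world']) [[543.5, 0.0, 314.9], [0.0, 543.5, 243.3], [0.0, 0.0, 1.0]] [[-0.367, 0.93, -0.021, 0.091], [-0.634, -0.234, 0.737, 0.294], [0.68, 0.283, 0.676, -1.783], [0.0, 0.0, 0.0, 1.0]] {}
top dict_keys(['intrinsics', 'camera_from_world']) [[527.6, 0.0, 318.6], [0.0, 527.6, 238.0], [0.0, 0.0, 1.0]] [[0.029, -1.0, 0.01, 0.078], [0.987, 0.03, 0.16, -0.54], [-0.16, 0.005, 0.987, -1.486], [0.0, 0.0, 0.0, 1.0]] {}
0.1 [-3.47703925e-01 -3.12209349e+00  2.81164279e-03] 0.08533788791613851
```

View pics/top0.png

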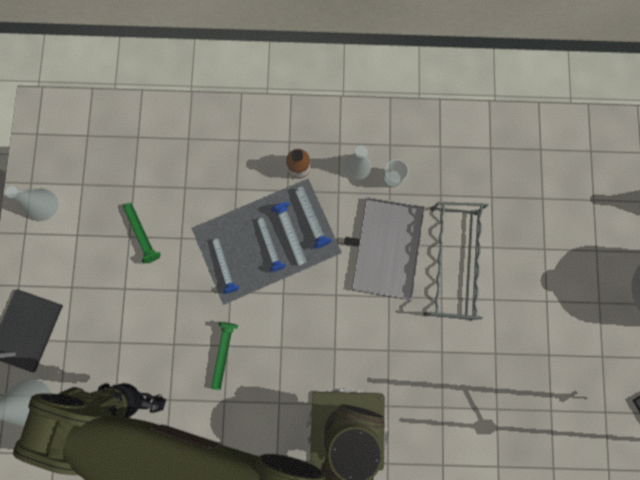

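View pics/scene0.png

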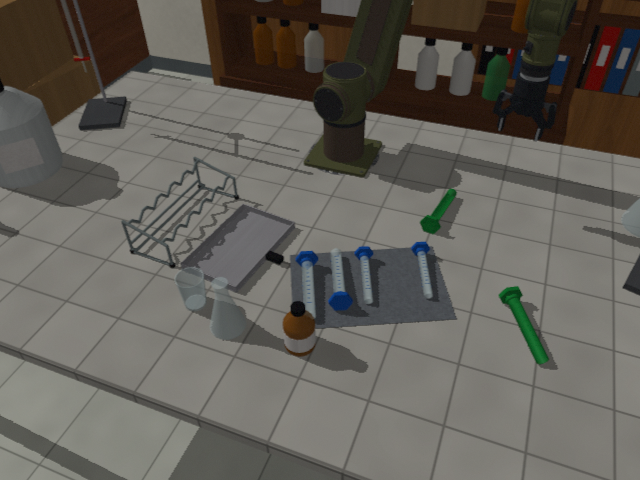

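Four blue-footed cylinders lie on the mat (top view feet: large (321,241) and (282,208), small (277,266) and (230,288)). Lookalikes are the green cylinders at (150,256) and (228,326). The tray is at (388,248) with its pull at (349,241), and the rack is at (455,262) with its low side to the left. Next I'll write helpers and take closer wrist views.

```bash
cat > h.py <<'E'
from bench import env, command_gripper, planner, monitor, vision, order
import cv2, numpy as np, pickle
from scipy.spatial.transform import Rotation as Ro
def grab(n,tag):
    c=vision.calibration(n); im=vision.grab_frame(n)
    cv2.imwrite(f"pics/{tag}.png",im); c["name"]=n; pickle.dump(c,open(f"pics/{tag}.pkl","wb")); return im
def ray(tag,uv):
    c=pickle.load(open(f"pics/{tag}.pkl","rb")); K=c["intrinsics"]; T=np.array(c["camera_from_world"])
    m=np.array([(uv[0]-K[0][2])/K[0][0],(uv[1]-K[1][2])/K[1][1]])
    if c["name"]=="wrist":
        r=np.linalg.norm(m)+1e-12; d=np.array([m[0]/r*np.sin(r),-m[1]/r*np.sin(r),-np.cos(r)])
    else: d=np.array([m[0],-m[1],-1.])
    R=T[:3,:3]; d=R.T@d; return -R.T@T[:3,3], d/np.linalg.norm(d)
def atz(tag,uv,z):
    o,d=ray(tag,uv); return o+d*(z-o[2])/d[2]
def tri(*obs):   # (tag,uv)... -> point, rms miss
    A=np.zeros((3,3));b=np.zeros(3);L=[]
    for t,uv in obs:
        o,d=ray(t,uv);P=np.eye(3)-np.outer(d,d);A+=P;b+=P@o;L.append((o,P))
    x=np.linalg.solve(A,b); return x,np.sqrt(np.mean([np.sum((P@(x-o))**2) for o,P in L]))
def proj(tag,p):
    c=pickle.load(open(f"pics/{tag}.pkl","rb")); K=c["intrinsics"]; T=np.array(c["camera_from_world"])
    q=T[:3,:3]@p+T[:3,3]; q=np.array([q[0],-q[1],-q[2]])
    if c["name"]=="wrist":
        r=np.hypot(*q[:2]); th=np.arctan2(r,q[2]); m=q[:2]/(r+1e-12)*th
    else: m=q[:2]/q[2]
    return np.array([K[0][0]*m[0]+K[0][2],K[1][1]*m[1]+K[1][2]])
def down(a):  # tool z down, closing line (tool y) at world angle a; half turn chosen by caller
    y=np.array([np.cos(a),np.sin(a),0]);z=np.array([0,0,-1.]);x=np.cross(y,z)
    return Ro.from_matrix(np.c_[x,y,z])
E
python3 - <<'E'
from h import *
grab("top","t0");grab("scene","s0")
for n,u,z in [("L1 foot",(321,241),.03),("L1 mouth",(299,190),.02),("L2 foot",(282,208),.03),("L2 mouth",(302,262),.02),("S1f",(277,266),.025),("S1m",(262,220),.015),("S2f",(230,288),.025),("S2m",(214,242),.015),("pull",(349,241),.022),("rackc",(455,262),.08),("matc",(266,242),0),("rackA",(436,205),.08),("rackB",(428,312),.08)]:
    print(n,atz("t0",u,z).round(3))
s=monitor.read_state();print(Ro.from_rotvec(s["tool_rot"]).as_matrix().round(2).tolist())
# reach checks
for p,a in [((0.45,.05,.4),0),((0.45,-.15,.4),0),((.45,.2,.4),0)]:
    for k in (0,np.pi/2,np.pi,-np.pi/2): 
        q=planner.ik(np.array(p),down(a+k).as_rotvec()); print(p,k,None if q is None else np.round(q,2))
E
```

```text
L1 foot [0.531 0.087 0.03 ]
L1 mouth [0.684 0.157 0.02 ]
L2 foot [0.626 0.205 0.03 ]
L2 mouth [0.468 0.141 0.02 ]
S1f [0.454 0.213 0.025]
S1m [0.591 0.264 0.015]
S2f [0.386 0.346 0.025]
S2m [0.52  0.402 0.015]
pull [0.534 0.005 0.022]
rackc [ 0.475 -0.291  0.08 ]
matc [0.527 0.25  0.   ]
rackA [ 0.637 -0.239  0.08 ]
rackB [ 0.333 -0.214  0.08 ]
[[-0.98, 0.22, -0.0], [0.22, 0.98, -0.0], [-0.0, -0.0, -1.0]]
(0.45, 0.05, 0.4) 0 [0.11 0.12 0.12 1.57 0.   1.68]
(0.45, 0.05, 0.4) 1.5707963267948966 [0.11 0.12 0.12 1.57 0.   0.11]
(0.45, 0.05, 0.4) 3.141592653589793 [ 0.11  0.12  0.12  1.57  0.   -1.46]
(0.45, 0.05, 0.4) -1.5707963267948966 [ 0.11  0.12  0.12  1.57  0.   -3.03]
(0.45, -0.15, 0.4) 0 [-0.32  0.16  0.16  1.58  0.    1.25]
(0.45, -0.15, 0.4) 1.5707963267948966 [-0.32  0.16  0.16  1.58  0.   -0.32]
(0.45, -0.15, 0.4) 3.141592653589793 [-0.32  0.16  0.16  1.58  0.   -1.89]
(0.45, -0.15, 0.4) -1.5707963267948966 [-0.32  0.16  0.16  1.58  0.    2.82]
(0.45, 0.2, 0.4) 0 [0.42 0.19 0.21 1.59 0.   1.99]
(0.45, 0.2, 0.4) 1.5707963267948966 [0.42 0.19 0.21 1.59 0.   0.42]
(0.45, 0.2, 0.4) 3.141592653589793 [ 0.42  0.19  0.21  1.59  0.   -1.15]
(0.45, 0.2, 0.4) -1.5707963267948966 [ 0.42  0.19  0.21  1.59  0.   -2.72]
```

```bash
python3 - <<'E'
from h import *
for t,p in [("w1",(.47,.29,.42)),("w2",(.47,.15,.42)),("w3",(.47,-.05,.42)),("w4",(.47,-.22,.42))]:
    env.goto(np.array(p),down(np.pi/2).as_rotvec()); env.sleep(.3); im=grab("wrist",t)
    print(monitor.read_state()["time_s"])
c=vision.calibration("wrist");print(c["intrinsics"])
for t in("w2","w3"):
    im=cv2.imread(f"pics/{t}.png");cv2.imwrite(f"pics/{t}v.png",cv2.resize(im,(800,600),interpolation=cv2.INTER_CUBIC))
E
```

```text
2.2333
3.2
4.3667
5.4333
[[371.64829954   0.         322.39362385]
 [  0.         371.64829954 233.9722454 ]
 [  0.           0.           1.        ]]
```

View pics/w2v.png

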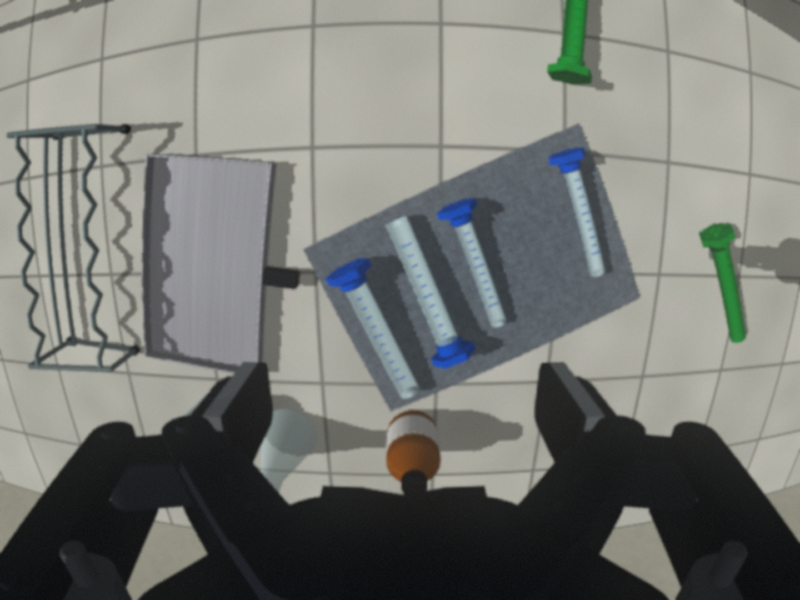

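View pics/w3v.png

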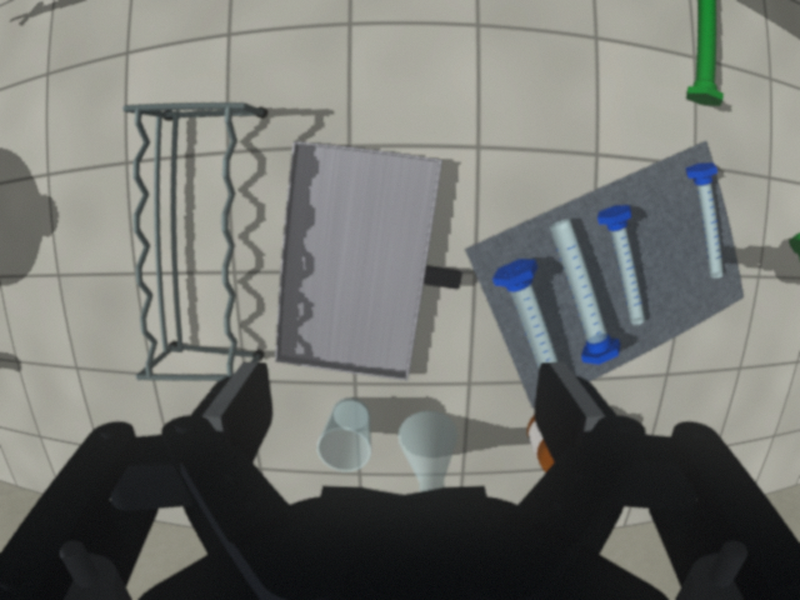

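```bash
python3 - <<'E'
from h import *
p=atz("w3",(185/1.25,242/1.25),.07);print(p,proj("w4",p),proj("w3",p))
out=[]
for t in("w3","w4"):
    u,v=proj(t,p).astype(int); x0,y0=u-75,80
    print(t,x0,y0)
    out.append(cv2.resize(cv2.imread(f"pics/{t}.png")[y0:y0+225,x0:x0+150],(400,600),interpolation=cv2.INTER_CUBIC))
cv2.imwrite("pics/rk.png",np.hstack(out))
E
```

```text
[ 0.47880162 -0.29976203  0.07      ] [261.96728171 190.89861513] [148.  193.6]
w3 73 80
w4 186 80
```

View pics/rk.png

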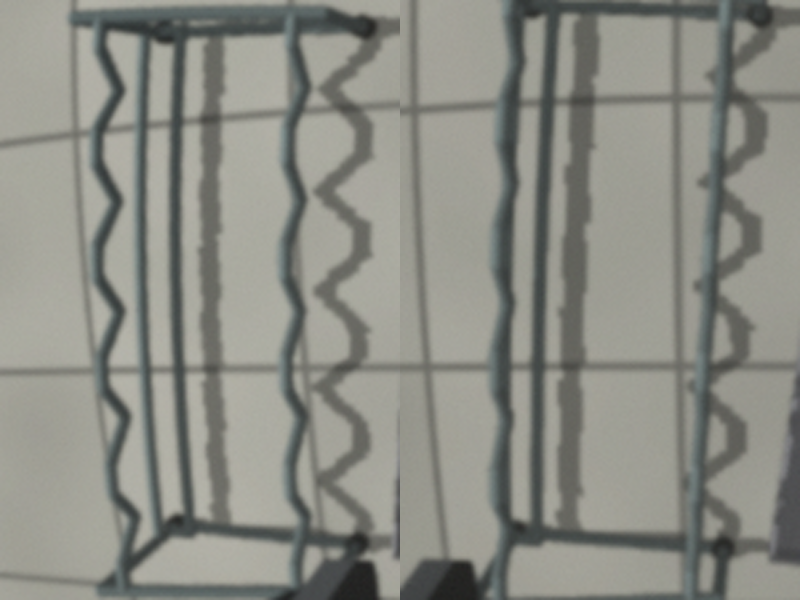

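```bash
cat > fitrack.py <<'E'
from h import *
from scipy.optimize import least_squares
s=2.6667
Y=np.array([-120,-60,0,60,120])/1e3
# top of image is near the base (smaller world x). rack x -> world -y ; rack y = z cross x -> +world x ; so top is y=-120
H3=[(122,90),(122,200),(125,312),(128,415),(137,517)]; L3=[(306,92),(303,200),(300,308),(303,412),(302,515)]
H4=[(519,70),(515,182),(511,300),(509,415),(511,520)]
lc=lambda v:722-(v-30)*30/530
def model(p,x,y,z):
    c,S=np.cos(p[2]),np.sin(p[2]); return np.array([p[0]+c*x-S*y,p[1]+S*x+c*y,z+p[3]])
def res(p):
    r=[]
    for i,y in enumerate(Y):
        r+=list(proj("w3",model(p,.05,y,.082))-(np.array(H3[i])/s+[73,80]))
        r+=list(proj("w3",model(p,-.05,y,.055))-(np.array(L3[i])/s+[73,80]))
        q=proj("w4",model(p,.05,y,.082))-(np.array(H4[i])/s+[186-150,80]); r.append(q[0])
        q=(proj("w4",model(p,-.05,y,.055))-[186-150,80])*s; r.append((q[0]-lc(q[1]))/s)
    return np.array(r)
if __name__=="__main__":
    for free in(0,1):
        f=least_squares((lambda p:res(p)) if free else (lambda p:res(np.r_[p[:3],0])),[.478,-.3,-np.pi/2,0])
        print(f.x.round(4),np.sqrt(np.mean(f.fun**2)).round(2)); print(f.fun.reshape(5,6).round(1))
E
python3 fitrack.py
python3 - <<'E'
from h import *
# crops for mat/tray: w1,w2 feet
im=[]
for t,x0,y0 in (("w2",200,85),("w3",200,85)):
    im.append(cv2.resize(cv2.imread(f"pics/{t}.png")[y0:y0+225,x0+(170 if t=="w3" else 40):][:, :230],(800,782),interpolation=cv2.INTER_CUBIC))
cv2.imwrite("pics/m2.png",im[0][:600])
tr=cv2.imread("pics/w3.png")[95:310,210:380]; tr4=cv2.imread("pics/w4.png")
P=atz("w3",(350/1.25,262/1.25),.02); print(P,proj("w4",P),proj("w2",P))
E
```

```text
[ 0.483  -0.2959 -1.6405  0.    ] 1.13
[[-1.2 -0.2 -0.3 -1.9  0.   2.4]
 [-1.9  0.4 -0.7 -0.3 -0.8  1.8]
 [-2.2 -0.5  0.   0.6 -0.7  1.4]
 [-1.   0.5 -0.5  1.5 -0.4  1.3]
 [-0.8 -0.3  1.5  0.5 -0.9  1.3]]
[ 0.4841 -0.2979 -1.6404 -0.0074] 0.71
[[ 0.2  0.8  0.1 -0.8 -0.2  1.1]
 [-0.5  0.8 -0.3  0.2 -1.   0.5]
 [-0.8 -0.6  0.5  0.5 -0.8  0.2]
 [ 0.3 -0.1 -0.   0.9 -0.5  0.1]
 [ 0.3 -1.4  1.9 -0.6 -1.   0.2]]
[ 0.51476863 -0.1114471   0.02      ] [393.20216727 209.88634076] [157.14044518 211.04127407]
```

View pics/m2.png

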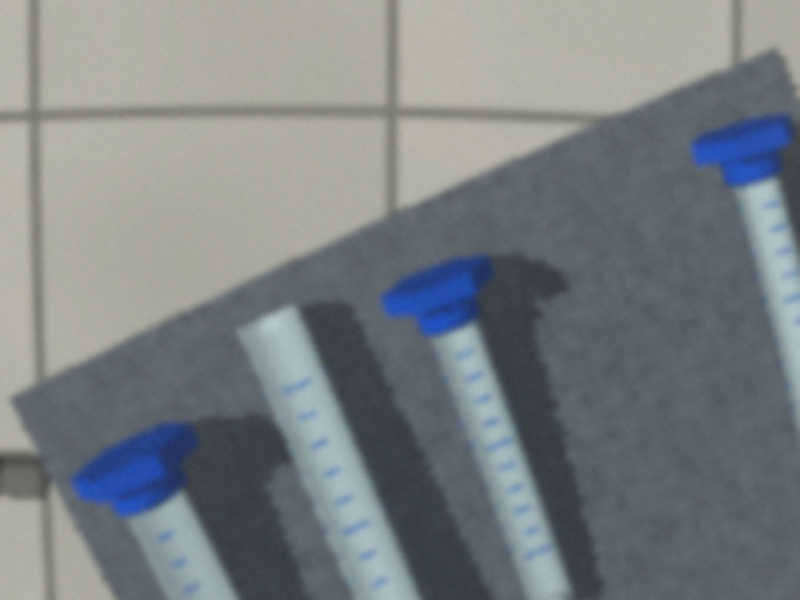

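The mat crop confirms the choice: all four feet there are blue. The large ones are the leftmost and the reversed one beside it, the small ones the two on the right. Next I'll measure the tray and set up silhouette fitting for the cylinders.

```bash
cat >> h.py <<'E'
from scipy.optimize import minimize
RACK=np.array([.4838,-.2970,-1.6404])
DIM={"L":dict(L=.185,r=.014,fr=.0265,ft=.010,h=.026,p=.063,g=.075,ax=.0255),"S":dict(L=.160,r=.0105,fr=.0225,ft=.009,h=.022,p=.069,g=.074,ax=.0205)}
def frame(pos,yaw,pitch): # x axis heading yaw, pitched down
    T=np.eye(4);T[:3,:3]=Ro.from_euler("ZY",[yaw,pitch]).as_matrix();T[:3,3]=pos;return T
def cylT(k,x,y,yaw): return frame([x,y,.003+DIM[k]["h"]],yaw,DIM[k]["p"])
def masks(tag):
    im=cv2.imread(f"pics/{tag}.png"); hsv=cv2.cvtColor(im,cv2.COLOR_BGR2HSV); h,s,v=cv2.split(hsv)
    blue=((h>100)&(h<130)&(s>150)).astype(np.uint8)
    b,g,r=[im[...,i].astype(int) for i in range(3)]
    pale=((g>140)&(b>=r+4)).astype(np.uint8)
    return blue,pale
a8=np.linspace(0,2*np.pi,24,endpoint=False)
def hull(tag,T,s0,s1,r,S=4):
    P=np.array([[s,r*np.cos(a),r*np.sin(a)] for s in(s0,s1) for a in a8])@T[:3,:3].T+T[:3,3]
    uv=np.array([proj(tag,q) for q in P]); return cv2.convexHull((uv*S*16).astype(np.int32))
def fitcyl(tags,k,x,y,yaw,S=4,n=2):
    D=DIM[k]; M={}
    for t in tags:
        c=proj(t,np.array([x,y,.02])+.5*D["L"]*np.array([np.cos(yaw),np.sin(yaw),0])).astype(int)
        bl,pa=masks(t); up=lambda m:cv2.resize(m.astype(np.float32),None,fx=S,fy=S,interpolation=cv2.INTER_LINEAR)
        M[t]=(up(bl),up(pa))
    def cost(p,full=False):
        T=cylT(k,p[0]/1e3,p[1]/1e3,p[2]/1e2); tot=0; 
        for t in tags:
            F=np.zeros(M[t][0].shape,np.uint8);cv2.fillConvexPoly(F,hull(t,T,0,D["ft"],D["fr"]),1,shift=4)
            C=np.zeros_like(F);cv2.fillConvexPoly(C,hull(t,T,D["ft"],D["ft"]+.009,D["r"]+.003),1,shift=4)
            U=np.zeros_like(F);cv2.fillConvexPoly(U,hull(t,T,D["ft"]+.009,D["L"],D["r"]),1,shift=4)
            B=F|C; U=U&~B&1
            # window: dilated model of the start pose
            if t not in W: W[t]=cv2.dilate(B|U,np.ones((75,75)))
            w=W[t]; tot+=np.abs(B-M[t][0])[w>0].sum()+np.abs(U-np.maximum(M[t][1],0)*(1-M[t][0]))[w>0].sum()*.5
        return tot/S/S
    p=np.array([x*1e3,y*1e3,yaw*1e2])
    for _ in range(n):
        W={}; f=minimize(cost,p,method="Nelder-Mead",options=dict(initial_simplex=p+np.vstack([np.zeros(3),np.diag([8,8,8.])]),xatol=.1,fatol=.3)); p=f.x
    return p[0]/1e3,p[1]/1e3,p[2]/1e2,f.fun
E
python3 - <<'E'
from h import *
k=1.25
pts={"A":((295,143),(148,155)),"B":((277,360),(145,355)),"C":((408,377),(262,370)),"D":((441,160),(275,163)),"tip":((462,278),(299,277))}
Q={}
for n,(a,b) in pts.items():
    x,e=tri(("w3",np.array(a)/k),("w2",np.array(b)/k)); q=atz("w3",np.array(a)/k,.022); Q[n]=q; print(n,x.round(4),e.round(4),q.round(4))
u=lambda a,b:np.degrees(np.arctan2(*(Q[b]-Q[a])[[1,0]]))
print(u("D","A"),u("C","B"),u("A","B")-90,u("D","C")-90,"size",[np.linalg.norm(Q[a]-Q[b]).round(3) for a,b in("AB","DC","DA","CB")],"rack",np.degrees(RACK[2]))
print("center",(Q["A"]+Q["B"]+Q["C"]+Q["D"])/4)
G={"L1":("L",.531,.087,.42),"L2":("L",.626,.205,.42+np.pi),"S1":("S",.454,.213,.37),"S2":("S",.386,.346,.37)}
for n,g in G.items():
    print(n,np.round(fitcyl(("w2",),*g),4))
bl,pa=masks("w2");v=np.zeros((480,640,3),np.uint8);v[bl>0]=(255,0,0);v[pa>0]=(255,255,255);cv2.imwrite("pics/mk.png",v[80:340,190:530])
E
```

```text
A [ 0.3712 -0.1753  0.0171] 0.0003 [ 0.3717 -0.1742  0.022 ]
B [ 0.6421 -0.2104  0.0255] 0.0004 [ 0.6432 -0.2114  0.022 ]
C [ 0.6703 -0.0409  0.0029] 0.003 [ 0.6644 -0.0413  0.022 ]
D [ 0.3937 -0.0035  0.0059] 0.0001 [ 0.3938 -0.0048  0.022 ]
tip [0.5347 0.0238 0.015 ] 0.0006 [0.5336 0.0229 0.022 ]
-97.43319960030578 -97.11301827727569 -97.80001904827692 -97.67853270820642 size [np.float64(0.274), np.float64(0.273), np.float64(0.171), np.float64(0.171)] rack -93.98799671326024
center [ 0.51829964 -0.10789952  0.022     ]
L1 [5.219000e-01 8.510000e-02 4.209000e-01 2.330684e+02]
L2 [6.346000e-01 2.162000e-01 3.549800e+00 2.587734e+02]
S1 [  0.4477   0.2125   0.3921 202.7861]
S2 [  0.3805   0.3439   0.3873 195.2296]
```

View pics/mk.png

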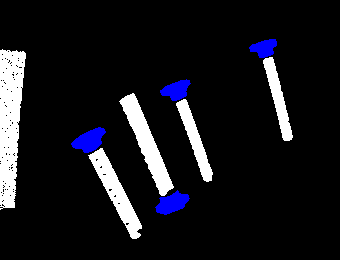

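```bash
cat >> h.py <<'E'
def rackpt(x,y,z=0): 
    c,s=np.cos(RACK[2]),np.sin(RACK[2]); return np.array([RACK[0]+c*x-s*y,RACK[1]+s*x+c*y,z])
def st():
    s=monitor.read_state(); return dict(t=round(s["time_s"],2),w=round(s["gripper_width"],4),p=s["tool_pos"].round(4) if hasattr(s["tool_pos"],"round") else np.round(s["tool_pos"],4),F=np.round(s["wrist_force"],1),ff=np.round(s["finger_force"],1))
E
python3 - <<'E'
from h import *
c=np.array([.5183,-.1079]);yaw=np.radians(-97.5)
p=c-.110*np.array([np.cos(yaw),np.sin(yaw)]); o=down(yaw+np.pi/2).as_rotvec()
env.goto(np.r_[p,.15],o); command_gripper(.05); env.sleep(.2); im=grab("wrist","p1")
env.movel(np.r_[p,.004],.1,threshold=8); print(st()); command_gripper(.0); print(st())
E
```

```text
{'t': 9.59, 'w': 0.05, 'p': array([0.5333, 0.0012, 0.0046]), 'F': array([-0.1, -0.4,  0. ]), 'ff': np.float64(0.0)}
{'t': 9.96, 'w': 0.0208, 'p': array([0.5337, 0.0011, 0.0049]), 'F': array([ 0.3, -0. ,  5.6]), 'ff': np.float64(60.9)}
```

```bash
python3 - <<'E'
from h import *
for dx in (.152,.150):
    r=env.movel(rackpt(-dx,0,.005),.03,threshold=18); print(r,st())
command_gripper(.05); s=monitor.read_state()
env.movel(np.array(s["tool_pos"])+[0,0,.12],.2)
env.goto(rackpt(-.19,0,.42),down(np.pi/2).as_rotvec()); env.sleep(.2)
grab("wrist","w5"); print(st())
env.goto(rackpt(-.06,0,.42),down(np.pi/2).as_rotvec()); env.sleep(.2)
grab("wrist","w6")
im=[cv2.imread(f"pics/{t}.png") for t in("w5","w6")]
out=[]
for t,i in zip(("w5","w6"),im):
    u=int(proj(t,rackpt(-.05,0,.05))[0])-80;u=max(u,0); out.append(cv2.resize(i[70:310,u:u+160],(400,600),interpolation=cv2.INTER_CUBIC)); print(t,u)
cv2.imwrite("pics/rk2.png",np.hstack(out))
E
```

```text
False {'t': 12.79, 'w': 0.0202, 'p': array([ 0.4947, -0.1433,  0.0049]), 'F': array([ 0.9, 10.1,  2.9]), 'ff': np.float64(60.7)}
False {'t': 13.04, 'w': 0.0211, 'p': array([ 0.4947, -0.1433,  0.0049]), 'F': array([ 3.1, 13.6,  2.8]), 'ff': np.float64(60.8)}
{'t': 15.82, 'w': 0.0499, 'p': array([ 0.4969, -0.1075,  0.4192]), 'F': array([-0.3, -0.2,  0.4]), 'ff': np.float64(0.0)}
w5 142
w6 233
```

View pics/rk2.png

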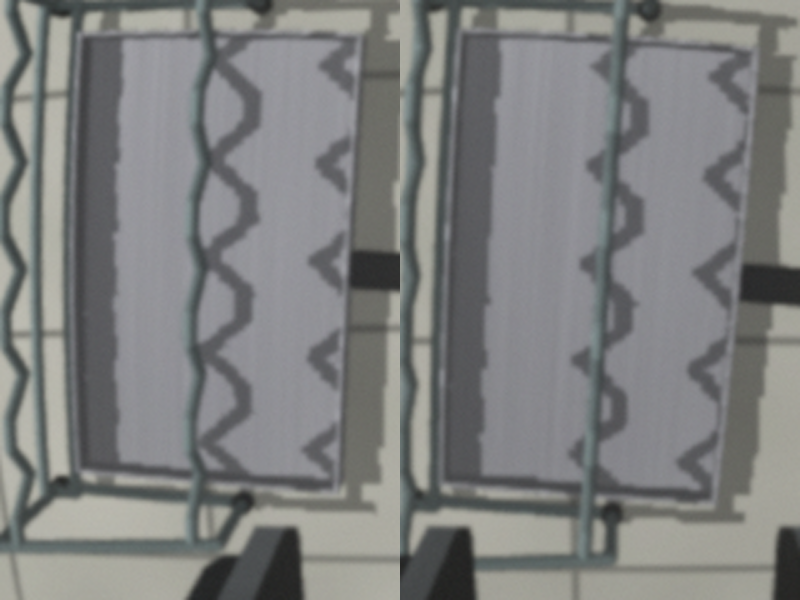

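The tray is home: its +x wall lies against the stop wire (left panel column ≈72, rows 35–475), and it is parallel to the rails and between the end frames. I'll refine the rack pose from these views and refit the cylinders.

```bash
cat > fit2.py <<'E'
from h import *
import fitrack as fr
from scipy.optimize import least_squares
Hn=[(28,52),(25,160),(23,268),(27,375),(33,475)];Ln=[(214,62),(209,160),(206,262),(204,360),(203,460)]
H6=[(428,60),(423,165),(419,275),(416,380),(413,480)]; l6=lambda v:624-(v-30)*34/510
def res(p,old=True):
    r=list(fr.res(p)) if old else []
    for i,y in enumerate(fr.Y):
        r+=list(proj("w5",fr.model(p,.05,y,.082))-(np.array(Hn[i])/2.5+[142,70]))
        r+=list(proj("w5",fr.model(p,-.05,y,.055))-(np.array(Ln[i])/2.5+[142,70]))
        q=proj("w6",fr.model(p,.05,y,.082))-((np.array(H6[i])-[400,0])/2.5+[233,70]); r.append(q[0])
        q=(proj("w6",fr.model(p,-.05,y,.055))-[233,70])*2.5+[400,0]; r.append((q[0]-l6(q[1]))/2.5)
    return np.array(r)
for old in(0,1):
  for free in(0,1):
    f=least_squares((lambda p:res(p,old)) if free else (lambda p:res(np.r_[p[:3],0],old)),[.4838,-.297,-1.6404,0],loss="soft_l1")
    print(old,free,f.x.round(4),np.sqrt(np.mean(f.fun**2)).round(2)); 
    if not old: print(f.fun.reshape(5,6).round(1))
E
python3 fit2.py
python3 - <<'E'
from h import *
env.goto(np.array([.42,.17,.36]),down(np.pi/2).as_rotvec()); env.sleep(.2); grab("wrist","m1")
env.goto(np.array([.40,.25,.36]),down(np.pi/2).as_rotvec()); env.sleep(.2); grab("wrist","m2w")
G={"L1":("L",.522,.085,.42),"L2":("L",.634,.216,.41+np.pi),"S1":("S",.448,.2125,.39),"S2":("S",.3805,.344,.387)}
for n,g in G.items():
    for t in(("m1",),("m2w",),("m1","m2w")): print(n,t,np.round(fitcyl(t,*g),4))
print(st())
E
```

```text
0 0 [ 0.4823 -0.2941 -1.6359  0.    ] 1.43
[[ 0.2 -0.1 -0.1 -3.9  0.2  0.1]
 [-0.3 -0.1 -0.3 -0.1 -0.4  0. ]
 [ 0.3 -0.1 -0.4  2.  -0.5  0. ]
 [-0.1 -1.  -0.1  4.5 -0.2  0.1]
 [-0.1 -1.1  0.7  4.2  0.9  0.3]]
0 1 [ 4.8240e-01 -2.9440e-01 -1.6359e+00 -1.4000e-03] 1.38
[[ 0.4 -0.  -0.1 -3.7  0.2 -0.1]
 [-0.1 -0.1 -0.3 -0.1 -0.4 -0.2]
 [ 0.5 -0.2 -0.4  1.9 -0.5 -0.2]
 [ 0.1 -1.1 -0.   4.3 -0.2 -0.1]
 [ 0.1 -1.4  0.7  3.9  0.9  0.1]]
1 0 [ 0.4827 -0.2946 -1.6379  0.    ] 1.4
1 1 [ 0.483  -0.2956 -1.6382 -0.0033] 1.28
L1 ('m1',) [5.215000e-01 8.550000e-02 4.142000e-01 2.538525e+02]
L1 ('m2w',) [5.218000e-01 8.540000e-02 4.191000e-01 8.330352e+02]
L1 ('m1', 'm2w') [5.2150000e-01 8.5100000e-02 4.1390000e-01 1.0885586e+03]
L2 ('m1',) [6.345000e-01 2.166000e-01 3.553600e+00 2.950088e+02]
L2 ('m2w',) [6.341000e-01 2.167000e-01 3.553300e+00 3.620078e+02]
L2 ('m1', 'm2w') [6.340000e-01 2.167000e-01 3.555800e+00 6.608164e+02]
S1 ('m1',) [4.47300e-01 2.12800e-01 3.92500e-01 3.38178e+02]
S1 ('m2w',) [4.475000e-01 2.129000e-01 3.914000e-01 2.376621e+02]
S1 ('m1', 'm2w') [4.475000e-01 2.128000e-01 3.905000e-01 5.771106e+02]
S2 ('m1',) [  0.38     0.3442   0.3811 199.298 ]
S2 ('m2w',) [  0.38     0.3441   0.3777 224.2638]
S2 ('m1', 'm2w') [3.800000e-01 3.441000e-01 3.794000e-01 4.235803e+02]
{'t': 19.12, 'w': 0.0501, 'p': array([0.4003, 0.2491, 0.3601]), 'F': array([ 0.2, -0.4, -0.1]), 'ff': np.float64(0.0)}
```

```bash
sed -i 's/^RACK=.*/RACK=np.array([.4827,-.2945,-1.637])/' h.py; cat >> h.py <<'E'
SL=np.arctan2(27,100)
def target(k,ny,x0=.069,dz=0):
    a=DIM[k]["ax"]; xa=.05-a*np.sin(SL); z=.082+a*np.cos(SL)+(x0-xa)*np.tan(SL)+dz
    return frame(rackpt(x0,ny,z),RACK[2]+np.pi,SL)
def tool_T():
    s=monitor.read_state();T=np.eye(4);T[:3,:3]=Ro.from_rotvec(s["tool_rot"]).as_matrix();T[:3,3]=s["tool_pos"];return T
rv=lambda T:Ro.from_matrix(T[:3,:3]).as_rotvec()
def pick(k,x,y,yaw,flip=0,op=None):
    D=DIM[k]; C=cylT(k,x,y,yaw); g=(C@[D["g"],0,0,1])[:3]
    o=down(yaw+np.pi/2+flip*np.pi).as_rotvec()
    env.goto(np.r_[g[:2],.14],o); command_gripper(op or 2*D["r"]+.022)
    hit=env.movel(np.r_[g[:2],.0055],.12,threshold=10); 
    command_gripper(0); s=st(); X=np.linalg.inv(tool_T())@C
    print("pick",hit,s)
    env.movel(np.r_[g[:2],.25],.2); print("lifted",st()); np.save("X.npy",X); return X
def place(k,ny,X,rel):
    goal=lambda x0,dz:target(k,ny,x0,dz)@np.linalg.inv(X)
    A=goal(.069,.09);env.goto(A[:3,3],rv(A)); w=st()["w"]; print("above",st())
    if w<2*DIM[k]["r"]-.006: raise SystemExit("lost")
    B=goal(.069,.008);env.movel(B[:3,3],.12)
    B=goal(.069,-.003);hit=env.movel(B[:3,3],.025,threshold=4)
    print("down",hit,st(),"dz",tool_T()[2,3]-goal(.069,0)[2,3])
    command_gripper(rel); env.movel(tool_T()[:3,3]+[0,0,.13],.2); print("done",st())
E
python3 - <<'E'
from h import *
# feasibility
for n,k,c,ny in (("S2","S",(.380,.344,.380),-.12),("S1","S",(.4475,.2128,.391),-.06),("L2","L",(.6342,.2167,3.5545),0),("L1","L",(.5216,.0853,.415),.06)):
    for f in(0,1):
        C=cylT(k,*c);g=(C@[DIM[k]["g"],0,0,1])[:3]; T=np.eye(4);T[:3,:3]=down(c[2]+np.pi/2+f*np.pi).as_matrix();T[:3,3]=np.r_[g[:2],.0055]
        X=np.linalg.inv(T)@C; q=planner.ik(T[:3,3],rv(T)); B=target(k,ny)@np.linalg.inv(X); q2=planner.ik(B[:3,3],rv(B))
        print(n,f,None if q is None else np.round(q,2),None if q2 is None else np.round(q2,2),B[:3,3].round(3))
E
```

```text
S2 0 [ 0.69  0.54 -0.34  0.69  0.    0.31] [-0.55  0.23 -0.66  0.59 -0.17 -2.06] [ 0.363 -0.287  0.075]
S2 1 [ 0.69  0.54 -0.34  0.69 -0.   -2.83] [-0.55  0.23 -0.66  0.59 -0.17  1.08] [ 0.363 -0.287  0.075]
S1 0 [ 0.44  0.52 -0.38  0.67  0.    0.05] [-0.49  0.31 -0.53  0.64 -0.18 -2.  ] [ 0.423 -0.291  0.075]
S1 1 [ 0.44  0.52 -0.38  0.67 -0.   -3.1 ] [-0.49  0.31 -0.53  0.64 -0.18  1.14] [ 0.423 -0.291  0.075]
L2 0 [ 0.32  0.55 -0.31  0.71  0.    3.05] [-0.44  0.39 -0.4   0.7  -0.19 -1.95] [ 0.483 -0.295  0.076]
L2 1 [ 0.32  0.55 -0.31  0.71  0.   -0.09] [-0.44  0.39 -0.4   0.7  -0.19  1.19] [ 0.483 -0.295  0.076]
L1 0 [ 0.19  0.56 -0.29  0.72  0.   -0.22] [-0.41  0.47 -0.26  0.77 -0.19 -1.92] [ 0.543 -0.299  0.076]
L1 1 [ 0.19  0.56 -0.29  0.72  0.    2.92] [-0.41  0.47 -0.26  0.77 -0.19  1.22] [ 0.543 -0.299  0.076]
```

```bash
python3 - <<'E'
from h import *
X=pick("S",.380,.344,.380); place("S",-.12,X,.031)
env.goto(np.array([.42,-.17,.36]),down(np.pi/2).as_rotvec()); env.sleep(.2); im=grab("wrist","c1")
u,v=proj("c1",rackpt(0,-.05,.09)).astype(int);print(u,v)
cv2.imwrite("pics/c1v.png",cv2.resize(im[max(v-120,0):v+105,u-120:u+150],(720,600),interpolation=cv2.INTER_CUBIC))
E
```

```text
pick False {'t': 21.97, 'w': 0.0191, 'p': array([0.4491, 0.3719, 0.0064]), 'F': array([ 0.1, -1.2,  5.3]), 'ff': np.float64(58.5)}
lifted {'t': 23.34, 'w': 0.019, 'p': array([0.4479, 0.3709, 0.2487]), 'F': array([ 0. ,  0.3, -0.7]), 'ff': np.float64(58.6)}
above {'t': 25.71, 'w': 0.0193, 'p': array([ 0.3632, -0.2858,  0.1658]), 'F': array([0.4, 0.2, 0. ]), 'ff': np.float64(58.6)}
down True {'t': 26.95, 'w': 0.0191, 'p': array([ 0.3635, -0.2864,  0.075 ]), 'F': array([0.6, 0.4, 3.5]), 'ff': np.float64(59.3)} dz -0.0007655161808932665
done {'t': 28.02, 'w': 0.031, 'p': array([ 0.3619, -0.2853,  0.2032]), 'F': array([-0.9, -0.4, -0.3]), 'ff': np.float64(0.0)}
217 206
```

View pics/c1v.png

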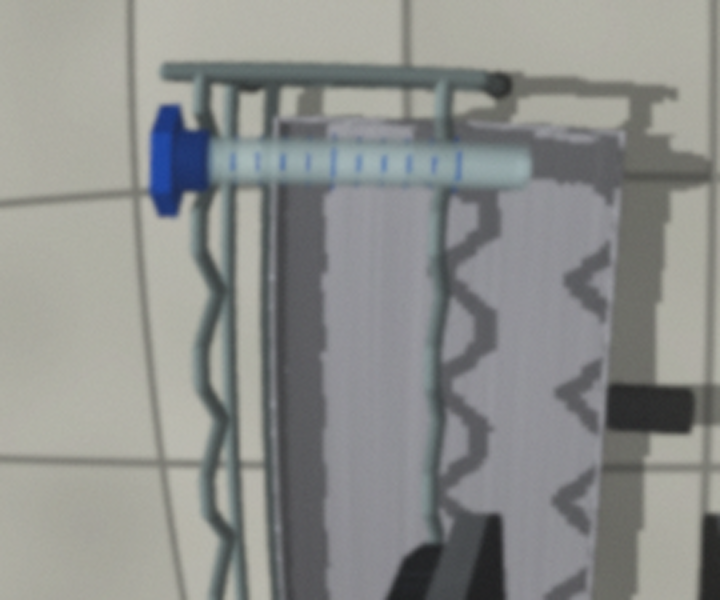

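The small cylinder lies in the first notch with its foot at (165,160), just outside the high rail (column ≈200), and its mouth at (530,165) over the tray. I'll do the rest the same way, refitting each cylinder from a fresh image before picking.

```bash
cat > go.py <<'E'
from h import *
import sys
n=sys.argv[1]
G={"L1":("L",.5216,.0853,.415,0,.06),"L2":("L",.6342,.2167,3.5545,1,0),"S1":("S",.4475,.2128,.391,0,-.06)}
k,x,y,yaw,fl,ny=G[n]
env.goto(np.array([.42,.17,.36]),down(np.pi/2).as_rotvec()); env.sleep(.2); grab("wrist","g"+n)
f=fitcyl(("g"+n,),k,x,y,yaw); print(np.round(f,4))
if np.hypot(f[0]-x,f[1]-y)>.004 or abs(f[2]-yaw)>.03: raise SystemExit("moved?")
X=pick(k,*f[:3],flip=fl); place(k,ny,X,2*DIM[k]["r"]+.012)
E
python3 go.py S1 && python3 go.py L2
```

```text
[4.47300e-01 2.12400e-01 4.04000e-01 3.08597e+02]
pick False {'t': 34.15, 'w': 0.0185, 'p': array([0.5158, 0.2417, 0.0064]), 'F': array([-0.6,  0.2,  4.7]), 'ff': np.float64(58.5)}
lifted {'t': 35.52, 'w': 0.0189, 'p': array([0.5144, 0.241 , 0.2487]), 'F': array([-0.4, -0.1, -0.9]), 'ff': np.float64(58.6)}
above {'t': 37.48, 'w': 0.019, 'p': array([ 0.4233, -0.2896,  0.1657]), 'F': array([-0.3, -0.6, -1. ]), 'ff': np.float64(58.6)}
down True {'t': 38.73, 'w': 0.0191, 'p': array([ 0.4234, -0.2902,  0.0749]), 'F': array([0.5, 1.3, 3.4]), 'ff': np.float64(59.2)} dz -0.0008291629166092829
done {'t': 39.82, 'w': 0.033, 'p': array([ 0.4217, -0.2893,  0.203 ]), 'F': array([-0.8,  0.8, -0.7]), 'ff': np.float64(0.0)}
[6.352000e-01 2.159000e-01 3.545000e+00 3.690957e+02]
pick False {'t': 45.07, 'w': 0.0262, 'p': array([0.567 , 0.1868, 0.0065]), 'F': array([-0.9, -0.2,  5.5]), 'ff': np.float64(58.8)}
lifted {'t': 46.44, 'w': 0.0265, 'p': array([0.5656, 0.1863, 0.2487]), 'F': array([-0.3,  0.2,  0.2]), 'ff': np.float64(59.0)}
above {'t': 48.23, 'w': 0.0266, 'p': array([ 0.4832, -0.2949,  0.1668]), 'F': array([-0.1,  0.5, -0.8]), 'ff': np.float64(58.9)}
down True {'t': 49.48, 'w': 0.0261, 'p': array([ 0.4832, -0.2956,  0.0755]), 'F': array([-0. ,  1.2,  2.9]), 'ff': np.float64(59.5)} dz -0.0012196115399401158
done {'t': 50.57, 'w': 0.0398, 'p': array([ 0.4812, -0.2946,  0.2034]), 'F': array([ 0.2, -0.1, -0.4]), 'ff': np.float64(0.0)}
```

```bash
python3 go.py L1; python3 - <<'E'
from h import *
env.goto(np.array([.40,-.17,.40]),down(np.pi/2).as_rotvec()); env.sleep(.2); im=grab("wrist","c2")
u,v=proj("c2",rackpt(0,0,.09)).astype(int);print(u,v,st())
cv2.imwrite("pics/c2v.png",cv2.resize(im[max(v-140,0):max(v-140,0)+270,u-140:u+184],(720,600),interpolation=cv2.INTER_CUBIC))
im=grab("scene","sc2");cv2.imwrite("pics/sc2v.png",cv2.resize(im[120:360,80:480],(800,480),interpolation=cv2.INTER_CUBIC))
E
```

```text
[5.212000e-01 8.540000e-02 4.159000e-01 3.615225e+02]
pick False {'t': 55.56, 'w': 0.026, 'p': array([0.5904, 0.1157, 0.0065]), 'F': array([ 0.4, -0.4,  4.3]), 'ff': np.float64(58.7)}
lifted {'t': 56.93, 'w': 0.0265, 'p': array([0.5889, 0.1155, 0.2486]), 'F': array([-0.6,  0.4, -0.7]), 'ff': np.float64(58.9)}
above {'t': 58.48, 'w': 0.0261, 'p': array([ 0.5431, -0.2973,  0.1663]), 'F': array([ 0.1, -0.1, -1. ]), 'ff': np.float64(58.9)}
down True {'t': 59.73, 'w': 0.0263, 'p': array([ 0.5433, -0.2981,  0.0755]), 'F': array([-0.8,  0.5,  3. ]), 'ff': np.float64(59.3)} dz -0.0009241450262685025
done {'t': 60.81, 'w': 0.0404, 'p': array([ 0.5416, -0.2972,  0.2032]), 'F': array([-0.6,  0.3, -0.1]), 'ff': np.float64(0.0)}
226 253 {'t': 62.42, 'w': 0.0397, 'p': array([ 0.4001, -0.1701,  0.3994]), 'F': array([-1.1, -0.2, -0.4]), 'ff': np.float64(0.0)}
```

View pics/c2v.png

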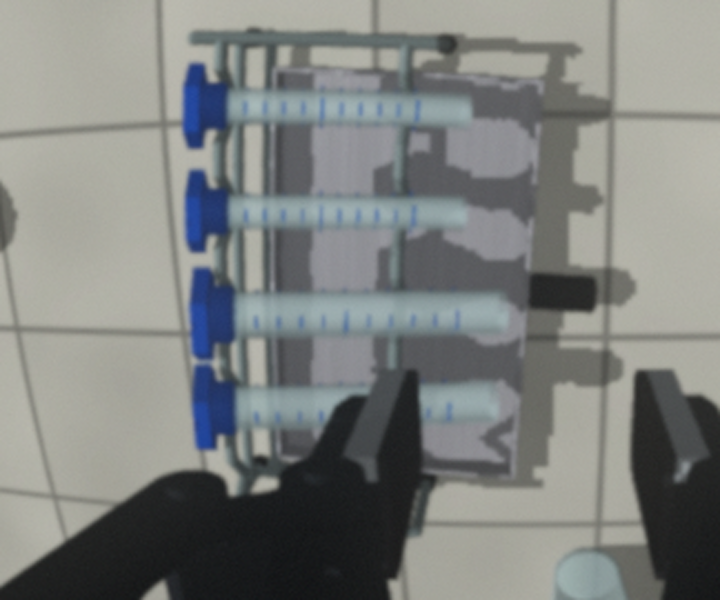

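View pics/sc2v.png

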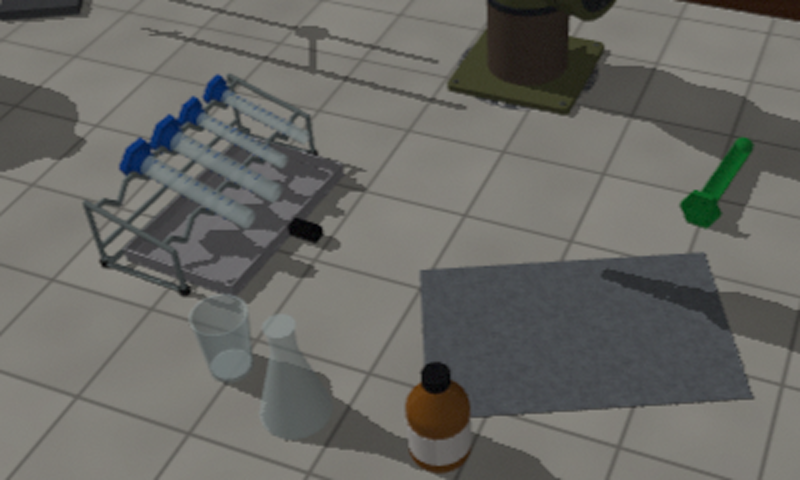

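All four cylinders lie in separate notches with their feet (columns ≈200) behind the high rail and mouths over the tray. The mat is empty and the bystanders haven't moved. I'll check numerically that the tray is still home, then hand in.

```bash
python3 - <<'E'
from h import *
for n,(u,v),z in(("pull tip",(596,293),.022),("corner near",(543,83),.022),("corner far",(516,478),.022)):
    p=atz("c2",(u/2.2222+86,v/2.2222+113),z); d=p[:2]-RACK[:2]; c,s=np.cos(RACK[2]),np.sin(RACK[2]); print(n,(d@[c,s]).round(4),(d@[-s,c]).round(4))
for n,(u,v) in(("w6 near",(757,47)),("w6 far",(716,500))):
    p=atz("w6",((u-400)/2.5+233,v/2.5+70),.022); d=p[:2]-RACK[:2]; print(n,(d@[c,s]).round(4),(d@[-s,c]).round(4))
E
```

```text
pull tip -0.1721 -0.0021
corner near -0.1275 -0.1362
corner far -0.1283 0.1401
w6 near -0.1266 -0.1379
w6 far -0.1265 0.1374
```

```bash
python3 -c "
from h import *
print(order.hand_in())"
```

```text
the job is handed in; nothing more can be done
None
```

The job is handed in: the tray was slid home first, then all four washed cylinders (two large, two small) were laid in notches of their own with feet behind the high rail and mouths over the tray, and the other glassware was left untouched.

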